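Key the knurled collar onto the bench mandrel and hold it home

ROBOT

A 6-joint arm with a two-finger parallel gripper is mounted at the origin on a cart in front of the work surface, level with it; the furniture and walls round the work are solid. World frame = base frame: x ahead of the robot, y to its left, z up, the work surface at z = 0. Lengths are in mm, angles in degrees, forces in N, time in s.
With the tool pointing down it reaches from about 300 to 850 mm from the base axis. Payload 4.2 kg.
Tool frame: the origin (TCP) lies midway between the tips of the shut fingers; the grasp point (between the pads) lies env.grip_depth behind it (env.grip_depth is the distance from the TCP to the grasp point, in mm); z points along the fingers, y is the direction in which the jaws open and shut (so a half turn about z gives the same grasp; the last joint's range is limited). The gripper opens to 91 mm and grips with 3 to 60 N. Pads are 32 mm wide; open, the fingers measure 118 mm over their backs; the gripper's body (76 mm by 178 mm) begins 60 mm behind the grasp point.
Start: joints at [74.714, 18.312, 89.639, -0, 72.044, -1.146], TCP at [140.476, 557.596, 184.776] pointing down, gripper open.
Joint ranges: [-177.97, 177.97], [-48.28, 115.42], [12.27, 149.76], [-77.06, 257.06], [2.81, 150.46], [-146.56, 146.56]. Speed limits (degrees/s): [147.25, 147.25, 180, 180, 180, 180].

INTERFACE

Orientations are given as [roll, pitch, yaw] about the fixed x, y, z axes, in that order (R = Rz(yaw) Ry(pitch) Rx(roll)).
In Python, from workcell import env, cams, spotter gives the robot as it stands.
- The arm moves only by the tool apply_moves, never from a script. Its argument "plan" is a list of rows, each an object with "jaw": the closure, from 0 (fully open) to 1 (shut); "delta_pos": the shift along the tool's x, y, z in mm, a list of three; "spin": the turn about the tool's z in rad. In form: [{"jaw": jaw, "delta_pos": [dx, dy, dz], "spin": spin}, ...]. A call has exactly 8 rows; each row is the pose to reach, as a shift and turn from the pose measured when the call began, along the tool's axes at that moment; what a row does not reach only later rows make up. A row lasts 1/8 s, in which the tool goes at most 62.5 mm and 10.7 degrees, less where a joint would pass 70% of its speed; a pose out of reach is approached as far as the arm can. A call with a gripper value outside its range is refused whole. The fingers move at their own pace and stop on an object; "squeeze" is the grip in N (left out, the last holds). Time passes only in rows, so rows that repeat a pose let the fingers close, or fill a call up. It gives the time, the measured TCP pose, the force and the opening at its end, in the units of the state.
- env.state(): the state, without advancing time (a new reading comes with each control period).
- cams.grab_frame(name): name is "scene" or "top"; returns the picture (420x560x3 uint8, red, green, blue); there is no depth.
- cams.calibration(name): a dict with "camera_matrix" (3x3 intrinsics, pixels), "rvec" (rotation vector, rad) and "tvec" (3), from world to camera coordinates, as OpenCV has them. Camera axes: x right, y down, z forward; pixel columns grow to the right and rows downward; lengths in mm; the calibration is good to about 2 mm. A picture is of the moment at which its call begins. calibration takes no time and is no camera call.
- env.job_done(): hands the job in, once; it reports no verdict.
Trained networks look in the newest picture that a camera, given by its name, has taken for a name from the list of things; names that differ only in an ending like _2 or _b are one class to them, and where a whole thing is asked for, a point or a joint stands for the part that bears it (a point fixed in the world has none). Each returns a list of dicts, best first, with "confidence" (0 to 1); they miss things now and then, are a little off and sometimes report something else, mostly with a low value. They report only what shows in the picture. A call takes as long as a camera call. They do not tell look-alikes from the thing itself.
- spotter.masks_of(camera, target): "region" (420x560 bool, what is visible of it) and "extent" ([left, top, right, bottom] in pixels, round what is visible of it).
The state is a dict: "time_s": time; "qpos": joint angles; "qvel": joint speeds; "effort": joint torques, N m; "ee_pos": TCP position; "ee_rot": TCP orientation; "force": force on the tool from outside, world axes, zero at the start; "torque": the same for the moment, N m; "gripper_width": finger opening in mm.
Only numpy, scipy, OpenCV 4.12 (cv2) and the standard library are available. Lean on these libraries where they do the work, as an engineer would, in place of code of your own. Each camera call takes 0.05 s, during which the arm holds its last target.

TASK

Pick up the knurled collar, set it over the upright spindle of the bench mandrel and turn it until its hidden keyways drop over the cross pin. Then push it fully home against the spring and finish while still holding it pushed down there with the gripper, so that it can be locked. Leave the sanding block, the C-clamp and the tape measure where they lie.

Things in the scene. Friction and masses are not known exactly. Their poses are not given: they have to be found in the camera images.
- collar: Plain bright metal knurled collar, a round cap 52 mm across, 46 mm high, 0.11 to 0.21 kg, standing on the worktop at the left or right of the work, open end down. Origin: centre of its open underside, z up. Blind bore 26 mm wide, 40 mm deep, with two opposite keyways along its own +x and -x, 9.5 mm wide, full depth, reaching 20 mm from the axis. Grip it across its diameter, in any yaw.
- collar_cap (a point): Centre of the collar's closed flat top, 46 mm above its underside; axes as the collar's. The keyways inside cannot be seen from above and nothing on the outside marks them; at the start they point along the world's x axis (away from and toward the robot) to within 0.4 rad.
- mandrel: Bench mandrel fixed to the worktop, at the side where the collar is not: dark square base plate 110 x 110 x 18 mm with four bolt heads, a round light metal boss 60 mm across on it, and an upright steel spindle. Origin: centre of the underside of the base plate, z up, on the spindle's axis. Its yaw is within 0.4 rad of the world's. Its top end is open: nothing stands over it.
- spindle_top (a point): Centre of the tapered top end of the spindle, 62 mm above the mandrel's origin. The spindle is 22 mm in diameter (14 mm at the very top, tapering over 6 mm).
- pin_centre (a point): Middle of the level cross pin through the spindle, 46 mm above the mandrel's origin; axes are the mandrel's, not the pin's. Pin 6 mm thick, sticking out to 17.5 mm from the axis both ways. Its line lies within 0.6 rad of the mandrel's x axis, to either side, differently each time. A collar not lined up (to about 0.1 rad) rests on it, underside 49 mm above the mandrel's origin.
- seat (a point): Centre of the flat top of the boss, 28 mm above the mandrel's origin: the collar is fully home when its underside is on it. A collar that is lined up slides from the pin 13 mm down to the spring sleeve, then can be pressed 8 mm farther, to the seat, which is a solid stop.
- sleeve (a joint): Spring-loaded sleeve round the foot of the spindle, 42 mm across, its top 8 mm above the seat of the boss at rest. 0 = up (at rest), grows as it is pressed down, 0.008 m when the collar is on the seat. The spring pushes up with 4 N at rest and 10 N at the seat, so the collar rises again if let go.
- sanding_block: Bystander: black and grey sanding block 110 x 58 x 30 mm, lying loose near the middle of the worktop; leave alone. Origin: centre of its underside.
- c_clamp: Bystander: blue C-clamp 166 x 109 x 20 mm, lying loose on the worktop; leave alone. Origin: centre of its underside.
- tape_measure: Bystander: tape measure 32 x 93 x 64 mm, standing loose near the front right; leave alone. Origin: centre of its underside.
Mind the look-alikes: they are no part of the job. What is shaped like the collar but red is not meant. Of the things that look like the mandrel, the larger one is meant.

How it is judged (in metres and radians):
On the way, in this order (a step that is already met when the one before it is completed fails the run):
1. the collar is over the spindle, upright, its underside at or above the cross pin (horizontal distance between collar and mandrel below 0.008 m and z of collar in the frame of mandrel between 0.045 and 0.13 m and angle between collar's own z axis and vertical below 0.25 rad), for 0.1 s.
2. the keyways have dropped over the cross pin (horizontal distance between collar and mandrel below 0.005 m and z of collar in the frame of mandrel below 0.04 m and angle between collar's own z axis and vertical below 0.2 rad), for 0.1 s.
At the end, for the whole second after the job is handed in: The collar is keyed on the spindle, within 4 mm of its axis and 0.12 rad of upright, its underside within 2 mm of the seat, the spring sleeve pressed down more than 6 mm, the gripper still holding or pressing it there (contact over 2 N); the three bystanders are within 30 mm of where they lay (horizontal distance between collar and mandrel below 0.004 m and z of collar in the frame of mandrel below 0.03 m and angle between collar's own z axis and vertical below 0.12 rad and value of joint sleeve above 0.006 m and contact force between any of the fingers, the arm and collar above 2 N and distance of each of sanding_block, c_clamp, tape_measure from where it was at the start of the episode below 0.03 m); the arm keeps its last pose, push and grip.
It fails at once if a bystander is pushed more than 30 mm (distance of any of sanding_block, c_clamp, tape_measure from where it was at the start of the episode above 0.03 m).
It also fails if it takes over 54 s, if anything falls off the work surface, if the arm or the gripper's body presses on something with over 40 N, if the wrist force passes 120 N, or if a joint passes its speed limit or range.

## Working session

There is one attempt and no reset: what is moved stays moved. The work goes in short steps, Python scripts to look and compute and a tool call to move; the robot and the scene stay as the last step left them, time stands still between calls to the robot, and variables do not carry over. Pictures are saved under pics/ and viewed, and the job is handed in when it is done.

Besides the shell and the picture viewer there is one more tool, called after "Request:" in YAML: its name, and indented under it one key for each argument. apply_moves: Moves the arm, as the interface text tells. Its arguments: {"type":"object","properties":{"plan":{"type":"array"},"squeeze":{"type":"number"}},"required":["plan"]}

```bash
ls; mkdir -p pics
python3 - <<'E'
from workcell import env, cams, spotter
import cv2
print(env.state(), env.grip_depth)
for n in("scene","top"):
    im=cams.grab_frame(n); cv2.imwrite(f"pics/a_{n}.png",im[:,:,::-1]); print(n,cams.calibration(n))
    for t in("collar","mandrel"):
        for r in spotter.masks_of(n,t): print(n,t,r["confidence"],r["extent"])
E
```

```text
pics
{'time_s': 0.0, 'qpos': array([ 7.47130668e+01,  1.83493708e+01,  8.97071168e+01, -1.40167403e-03,
        7.20434643e+01, -1.14865059e+00]), 'qvel': array([ 0.03534304,  0.03756262,  0.06729188, -0.04520112, -0.00071379,
        0.06661608]), 'effort': array([-4.37908493e-04, -4.12469566e+01, -2.31966162e+01,  7.27218948e-02,
        4.58573992e-02, -1.55551329e-04]), 'ee_pos': array([140.33652951, 557.02970839, 183.93826965]), 'ee_rot': array([-1.79900041e+02, -6.71299543e-04,  1.65862150e+02]), 'force': array([ 0.22014594, -0.21666223, -0.17344158]), 'torque': array([0.03189506, 0.00412152, 0.03402136]), 'gripper_width': 91.45627869394664} 18.8
scene {'camera_matrix': array([[507.73055471,   0.        , 277.58442692],
       [  0.        , 507.73055471, 215.8577292 ],
       [  0.        ,   0.        ,   1.        ]]), 'rvec': array([ 2.18504119, -1.1477607 ,  0.44789888]), 'tvec': array([-263.92084892,  327.72158731, 1373.75408057])}
scene collar 0.64 [390.6, 243.0, 403.6, 264.0]
scene collar 0.62 [354.7, 255.3, 374.7, 279.7]
scene mandrel 0.82 [179.1, 157.5, 208.2, 180.8]
scene mandrel 0.59 [199.1, 173.0, 243.9, 207.4]
top {'camera_matrix': array([[468.80677606,   0.        , 271.07681451],
       [  0.        , 468.80677606, 205.01192121],
       [  0.        ,   0.        ,   1.        ]]), 'rvec': array([ 2.12898681, -2.08452635,  0.1684592 ]), 'tvec': array([  -7.98169831,  476.29203709, 1506.41564666])}
top collar 0.7 [373.2, 170.4, 388.4, 190.2]
top collar 0.48 [357.7, 198.8, 372.0, 216.8]
top mandrel 0.91 [180.8, 183.6, 218.2, 223.7]
top mandrel 0.68 [143.7, 180.7, 169.5, 210.5]
```

View pics/a_scene.png

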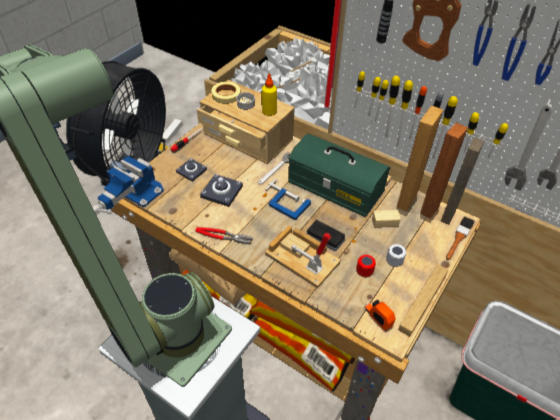

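View pics/a_top.png

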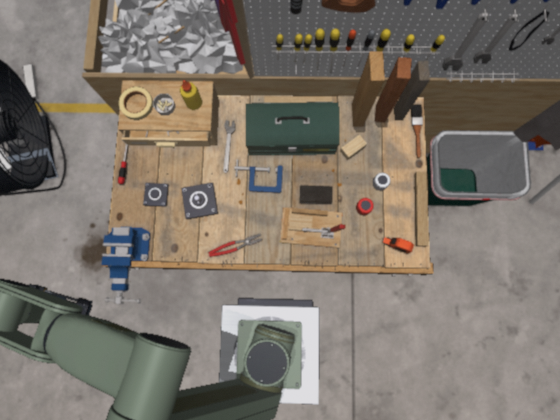

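Run:
```python
import cv2,numpy as np
a=cv2.imread("pics/a_top.png");s=cv2.imread("pics/a_scene.png")
def c(im,x,y,w,h,f): return cv2.resize(im[y:y+h,x:x+w],(w*f,h*f),interpolation=cv2.INTER_CUBIC)
cv2.imwrite("pics/b.png",np.vstack([np.hstack([c(a,140,175,90,60,4),c(a,335,165,90,60,4)]),np.hstack([c(s,165,150,90,60,4),c(s,335,235,90,60,4)])]))
```

```text
(no output)
```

View pics/b.png

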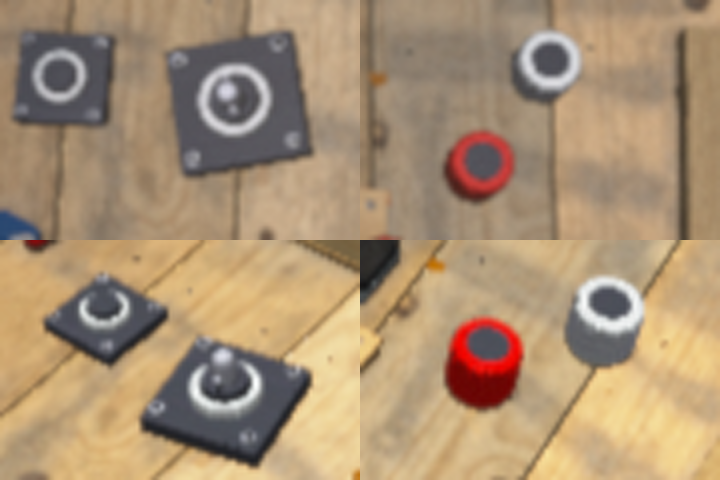

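In the top picture the collar candidates are the bright metal one at (382,181) and the red one at (365,206). The bright one is meant, since red is excluded. The mandrel candidates are the larger one at (199,201) and the smaller one at (156,195). The larger one is meant, and the crop confirms it by its spindle and boss. Next I fit the poses.

```bash
cat > h.py <<'E'
import numpy as np,cv2
from scipy.optimize import minimize
from workcell import env,cams,spotter
CAL={n:cams.calibration(n) for n in("scene","top")}
def proj(n,P):
    c=CAL[n];return cv2.projectPoints(np.asarray(P,float).reshape(-1,1,3),c["rvec"],c["tvec"],c["camera_matrix"],None)[0].reshape(-1,2)
def ray(n,uv,z):
    c=CAL[n];R=cv2.Rodrigues(c["rvec"])[0];C=-R.T@c["tvec"]
    d=R.T@np.linalg.inv(c["camera_matrix"])@np.array([uv[0],uv[1],1.]);return C+d*(z-C[2])/d[2]
S=8
def hullmask(n,P,m=None):
    h=cv2.convexHull(proj(n,P).astype(np.float32)).reshape(-1,2)
    if m is None:m=np.zeros((420*S,560*S),np.uint8)
    cv2.fillConvexPoly(m,np.round((h+.5)*S).astype(np.int32),1);return m
a=np.linspace(0,2*np.pi,40,endpoint=False)
def cyl(x,y,z0,z1,r):
    c=np.c_[x+r*np.cos(a),y+r*np.sin(a)];return np.r_[np.c_[c,c[:,0]*0+z0],np.c_[c,c[:,0]*0+z1]]
def box(x,y,yaw,w,z0,z1):
    q=np.array([[1,1],[1,-1],[-1,-1],[-1,1]])*w/2
    R=np.array([[np.cos(yaw),-np.sin(yaw)],[np.sin(yaw),np.cos(yaw)]]);q=q@R.T+[x,y]
    return np.r_[np.c_[q,q[:,0]*0+z0],np.c_[q,q[:,0]*0+z1]]
def fit(n,mask,parts,x0):
    ys,xs=np.nonzero(mask);l,t,r,b=xs.min()-12,ys.min()-12,xs.max()+12,ys.max()+12
    M=mask[t:b,l:r].astype(float)
    def cost(p):
        m=np.zeros((420*S,560*S),np.uint8)
        for P in parts(p): hullmask(n,P,m)
        A=cv2.resize(m[t*S:b*S,l*S:r*S].astype(np.float32),(r-l,b-t),interpolation=cv2.INTER_AREA)
        return ((A-M)**2).sum()
    st=np.eye(len(x0))*([8,8,.15][:len(x0)])
    res=minimize(cost,x0,method="Nelder-Mead",options=dict(initial_simplex=np.r_[[x0],x0+st],maxiter=120,xatol=.05,fatol=.02))
    return res.x,res.fun,mask.sum()
E
python3 - <<'E'
from h import *
for n in("scene","top"):
    im=cams.grab_frame(n)
    for t in("collar","mandrel"):
        for r in spotter.masks_of(n,t):
            e=r["extent"];uv=[(e[0]+e[2])/2,(e[1]+e[3])/2]
            g=ray(n,uv,20)[:2]
            if t=="collar": f=fit(n,r["region"],lambda p:[cyl(p[0],p[1],0,46,26)],g)
            else: f=fit(n,r["region"],lambda p:[box(p[0],p[1],p[2],110,0,18),cyl(p[0],p[1],18,28,30),cyl(p[0],p[1],28,56,11)],np.r_[g,0.1])
            print(n,t,e,r["confidence"],f)
a=cv2.imread("pics/a_top.png");s=cv2.imread("pics/a_scene.png")
def c(im,x,y,w,h,f): return cv2.resize(im[y:y+h,x:x+w],(w*f,h*f),interpolation=cv2.INTER_CUBIC)
cv2.imwrite("pics/c.png",np.hstack([c(a,184,188,30,30,13),c(s,205,168,30,30,13)]))
E
```

```text
scene collar [356.2, 252.0, 376.1, 278.6] 0.69 (array([ 484.32790142, -305.72848658]), np.float64(14.208251953125), np.int64(346))
scene collar [388.6, 242.7, 404.1, 268.1] 0.52 (array([ 571.85466864, -362.20929713]), np.float64(9.459228515625), np.int64(353))
scene mandrel [178.0, 156.8, 206.8, 178.0] 0.71 (array([513.87341054, 402.52872473,   0.77579968]), np.float64(375.10107421875), np.int64(399))
scene mandrel [201.5, 176.7, 243.4, 207.1] 0.6 (array([4.97151367e+02, 2.53276729e+02, 1.98040178e-01]), np.float64(100.194091796875), np.int64(790))
top collar [356.0, 196.1, 371.0, 215.0] 0.76 (array([ 481.92496132, -309.9855452 ]), np.float64(12.197021484375), np.int64(231))
top collar [374.3, 173.9, 390.8, 186.2] 0.47 (array([ 569.50672568, -368.04471044]), np.float64(32.62841796875), np.int64(209))
top collar [300.6, 183.2, 336.5, 207.0] 0.4 (array([ 517.98239293, -169.02224886]), np.float64(375.40185546875), np.int64(620))
top mandrel [143.8, 181.0, 169.6, 209.8] 0.83 (array([5.08678467e+02, 3.93741669e+02, 1.21875000e-01]), np.float64(522.757080078125), np.int64(541))
```

View pics/c.png

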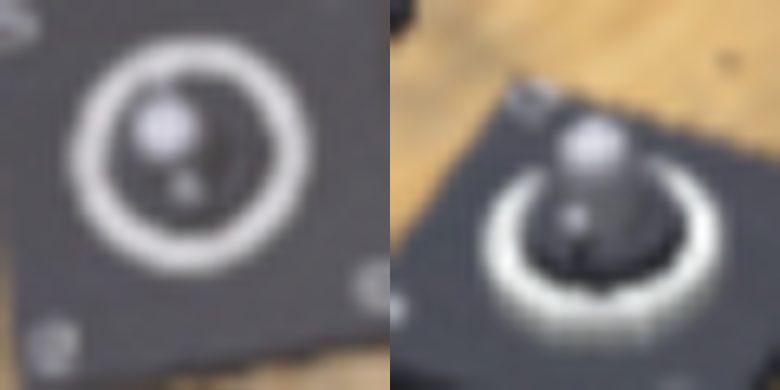

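The pin shows: its near end is at about (198.2,202.4) in the top picture and (219.2,184.7) in the scene picture. I'll refine this with colour segmentation.

```bash
python3 - <<'E'
from h import *
ims={n:cv2.imread(f"pics/a_{n}.png") for n in("top","scene")}
def seg(n,c,h):
    im=ims[n];hsv=cv2.cvtColor(im,cv2.COLOR_BGR2HSV)
    m=(hsv[...,1]<85).astype(np.uint8);w=np.zeros_like(m);x,y=c;w[y-h:y+h,x-h:x+h]=1;m&=w
    k,l,s,_=cv2.connectedComponentsWithStats(m);i=1+np.argmax(s[1:,4]);cc=cv2.findContours((l==i).astype(np.uint8),0,1)[0]
    o=np.zeros_like(m);cv2.drawContours(o,cc,-1,1,-1);return o.astype(bool)
import pickle;res={}
for n,cm,cc,hm in(("top",(199,201),(382,181),26),("scene",(221,190),(397,255),28)):
    M=seg(n,cm,hm);C=seg(n,cc,16)
    fm=fit(n,M,lambda p:[box(p[0],p[1],p[2],110,0,18),cyl(p[0],p[1],18,28,30),cyl(p[0],p[1],28,56,11),cyl(p[0],p[1],56,62,7)],np.array([490,252,.1]))
    fc=fit(n,C,lambda p:[cyl(p[0],p[1],0,46,26)],np.array([570,-365.]))
    print(n,fm,fc);x,y,_=fm[0]
    print("tip/boss proj",proj(n,[[x,y,62],[x,y,28]]))
    print("pin end",ray(n,{"top":(197.7,201.9),"scene":(218.7,184.2)}[n],46)-[x,y,46])
    v=ims[n].copy()
    for m,col in((M,(0,0,255)),(C,(0,255,0))): cv2.drawContours(v,cv2.findContours(m.astype(np.uint8),0,1)[0],-1,col,1)
    cv2.imwrite(f"pics/d_{n}.png",v[150:290,140:420])
# circle centre of boss ring in top
E
python3 -c "
import cv2,numpy as np
a=cv2.imread('pics/d_top.png');b=cv2.imread('pics/d_scene.png');cv2.imwrite('pics/d.png',cv2.resize(np.vstack([a,b]),None,fx=2,fy=2))"
```

```text
top (array([4.98616029e+02, 2.46602919e+02, 1.08502342e-02]), np.float64(1272.9296875), np.int64(2388)) (array([ 569.59375 , -365.265625]), np.float64(480.140869140625), np.int64(743))
tip/boss proj [[197.10152065 196.12459065]
 [198.95789255 198.22787509]]
pin end [-16.24855792   0.08091815   0.        ]
scene (array([4.97219877e+02, 2.52084132e+02, 2.38912016e-01]), np.float64(247.2275390625), np.int64(1079)) (array([ 573.58544922, -359.34985352]), np.float64(222.3251953125), np.int64(591))
tip/boss proj [[220.40359844 177.89359564]
 [221.14747357 185.10992504]]
pin end [-14.66112923  -2.93784275   0.        ]
```

View pics/d.png

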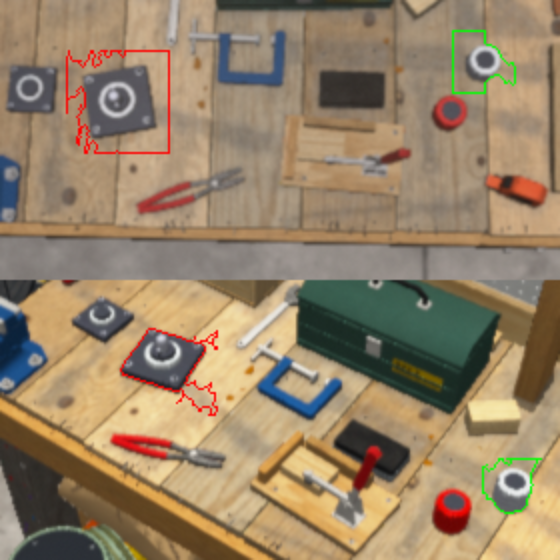

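Run:
```python
from h import *
ims={n:cv2.imread(f"pics/a_{n}.png") for n in("top","scene")}
for n,cm,cc,hm in(("top",(199,201),(382,181),26),("scene",(221,190),(397,255),28)):
    im=ims[n].astype(int);d=im[...,2]-im[...,0]
    v=ims[n].copy();out=[]
    for c,h,k in((cm,hm,0),(cc,16,1)):
        x,y=c;w=d[y-h:y+h,x-h:x+h].astype(np.uint8);
        w=np.clip(d[y-h:y+h,x-h:x+h],0,255).astype(np.uint8)
        t,b=cv2.threshold(w,0,1,cv2.THRESH_BINARY_INV+cv2.THRESH_OTSU)
        if k: t=t*.75;b=(w<t).astype(np.uint8)
        b=cv2.morphologyEx(b,cv2.MORPH_OPEN,np.ones((3,3),np.uint8))
        _,l,s,_=cv2.connectedComponentsWithStats(b);i=l[h,h]; i=i if i else 1+np.argmax(s[1:,4])
        ct=cv2.findContours((l==i).astype(np.uint8),0,1)[0];M=np.zeros(d.shape,np.uint8)
        cv2.drawContours(M,ct,-1,1,-1,offset=(x-h,y-h));cv2.drawContours(v,ct,-1,(0,0,255),1,offset=(x-h,y-h))
        if k==0: f=fit(n,M,lambda p:[box(p[0],p[1],p[2],110,0,18),cyl(p[0],p[1],18,28,30),cyl(p[0],p[1],28,56,11),cyl(p[0],p[1],56,62,7)],np.array([490,252,.1]))
        else: f=fit(n,M,lambda p:[cyl(p[0],p[1],0,46,26)],np.array([570,-365.]))
        print(n,t,f)
        if k==0:
            X,Y,_=f[0];print("tip/boss proj",proj(n,[[X,Y,62],[X,Y,28]]))
            print("pin end",ray(n,{"top":(197.7,201.9),"scene":(218.7,184.2)}[n],46)-[X,Y,46])
        else: print("cap",proj(n,[[*f[0],46]]))
    cv2.imwrite(f"pics/e_{n}.png",v[150:290,140:420])
a=cv2.imread('pics/e_top.png');b=cv2.imread('pics/e_scene.png');cv2.imwrite('pics/e.png',cv2.resize(np.vstack([a,b]),None,fx=2,fy=2))
```

```text
top 26.0 (array([4.95616267e+02, 2.49629209e+02, 1.99990347e-01]), np.float64(29.40576171875), np.uint64(1037))
tip/boss proj [[196.14149348 196.99737446]
 [198.01867227 199.08286329]]
pin end [-13.24879588  -2.9453712    0.        ]
top 19.5 (array([ 569.52070317, -364.38045855]), np.float64(12.818603515625), np.uint64(237))
cap [[382.00109592 179.42721142]]
scene 43.0 (array([4.95211674e+02, 2.51687543e+02, 2.06152775e-01]), np.float64(33.185302734375), np.uint64(862))
tip/boss proj [[220.11961439 178.28629483]
 [220.86823806 185.50207259]]
pin end [-12.65292625  -2.54125401   0.        ]
scene 28.5 (array([ 570.26463556, -362.54229045]), np.float64(12.231689453125), np.uint64(346))
cap [[396.99911211 249.96222453]]
```

View pics/e.png

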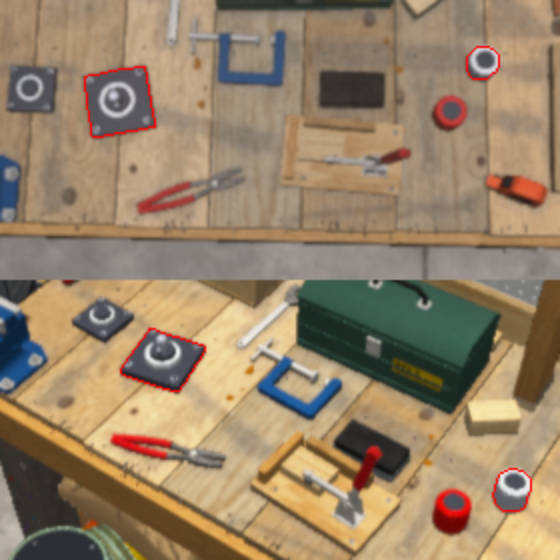

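```bash
cat > g.py <<'E'
from h import *
from scipy.spatial.transform import Rotation as Ro
import sys
def go(x,y,z,yaw):
    s=env.state();R=Ro.from_euler("xyz",s["ee_rot"],degrees=True).as_matrix()
    d=R.T@(np.array([x,y,z])-s["ee_pos"]);sp=-np.radians((yaw-s["ee_rot"][2]+180)%360-180)
    print("t",round(s["time_s"],2),"tcp",s["ee_pos"].round(1),s["ee_rot"].round(2),"F",s["force"].round(1),"w",round(s["gripper_width"],1),"q",s["qpos"].round(0));print("delta",d.round(1),"spin",round(sp,3))
if __name__=="__main__": go(*map(float,sys.argv[1:5]))
E
python3 g.py 570 -363.3 184 130
```

```text
t 0.6 tcp [140.4 557.6 184.8] [179.99  -0.   165.86] F [ 0.2 -0.7 -0.5] w 91.0 q [75. 18. 90.  0. 72. -1.]
delta [-6.415e+02 -7.881e+02  7.000e-01] spin 0.626
```

Request:
apply_moves:
  plan:
    - {"jaw": 0, "delta_pos": [-38, -47, 0], "spin": 0.05}
    - {"jaw": 0, "delta_pos": [-76, -94, 0], "spin": 0.1}
    - {"jaw": 0, "delta_pos": [-114, -141, 0], "spin": 0.15}
    - {"jaw": 0, "delta_pos": [-152, -188, 0], "spin": 0.2}
    - {"jaw": 0, "delta_pos": [-190, -235, 0], "spin": 0.25}
    - {"jaw": 0, "delta_pos": [-228, -282, 0], "spin": 0.3}
    - {"jaw": 0, "delta_pos": [-266, -329, 0], "spin": 0.35}
    - {"jaw": 0, "delta_pos": [-304, -376, 0], "spin": 0.4}

```text
time_s: 1.6
ee_pos: [344.1, 117.0, 185.2]
ee_rot: [179.9, 0.1, 142.9]
force: [1.1, -0.4, -0.5]
gripper_width: 91.4
```

```bash
python3 g.py 570 -363.3 150 130
```

```text
t 1.6 tcp [344.1 117.  185.2] [1.7991e+02 6.0000e-02 1.4287e+02] F [ 1.1 -0.4 -0.5] w 91.4 q [ 17.  -1. 114.   0.  68. -36.]
delta [-470.  -246.6   35.3] spin 0.225
```

Request:
apply_moves:
  plan:
    - {"jaw": 0, "delta_pos": [-53, -28, 0], "spin": 0.03}
    - {"jaw": 0, "delta_pos": [-106, -56, 0], "spin": 0.06}
    - {"jaw": 0, "delta_pos": [-159, -84, 0], "spin": 0.09}
    - {"jaw": 0, "delta_pos": [-212, -112, 0], "spin": 0.12}
    - {"jaw": 0, "delta_pos": [-265, -140, 0], "spin": 0.15}
    - {"jaw": 0, "delta_pos": [-318, -168, 0], "spin": 0.18}
    - {"jaw": 0, "delta_pos": [-371, -196, 10], "spin": 0.22}
    - {"jaw": 0, "delta_pos": [-424, -224, 20], "spin": 0.225}

```text
time_s: 2.6
ee_pos: [547.7, -319.5, 165.2]
ee_rot: [179.9, 0.1, 129.9]
force: [0.8, 0.3, 0.4]
gripper_width: 90.8
```

```bash
python3 g.py 570 -363.3 90 130
```

```text
t 2.6 tcp [ 547.7 -319.5  165.2] [1.7986e+02 7.0000e-02 1.2993e+02] F [0.8 0.3 0.4] w 90.8 q [-31.  24.  83.   0.  72. -71.]
delta [-47.8 -11.2  75.2] spin -0.001
```

Request:
apply_moves:
  plan:
    - {"jaw": 0, "delta_pos": [-24, -6, 20], "spin": 0}
    - {"jaw": 0, "delta_pos": [-48, -11, 50], "spin": 0}
    - {"jaw": 0, "delta_pos": [-48, -11, 70], "spin": 0}
    - {"jaw": 0, "delta_pos": [-48, -11, 90], "spin": 0}
    - {"jaw": 0, "delta_pos": [-48, -11, 100], "spin": 0}
    - {"jaw": 0, "delta_pos": [-48, -11, 100], "spin": 0}
    - {"jaw": 0, "delta_pos": [-48, -11, 100], "spin": 0}
    - {"jaw": 0, "delta_pos": [-48, -11, 100], "spin": 0}

```text
time_s: 3.6
ee_pos: [570.9, -363.6, 66.3]
ee_rot: [179.8, 0.2, 129.9]
force: [-0.5, -1.7, 0.3]
gripper_width: 91.4
```

```bash
python3 g.py 570 -363.3 12 130
python3 - <<'E'
from h import *
o=[]
for n,x,y in(("top",345,145),("scene",360,215)):
    im=cams.grab_frame(n)[:,:,::-1];o.append(cv2.resize(im[y:y+70,x:x+75],None,fx=5,fy=5,interpolation=cv2.INTER_CUBIC))
cv2.imwrite("pics/f.png",np.hstack(o))
E
```

```text
t 3.6 tcp [ 570.9 -363.6   66.3] [179.83   0.18 129.94] F [-0.5 -1.7  0.3] w 91.4 q [-34.  32.  85.   0.  63. -74.]
delta [ 1.  -0.6 54.3] spin -0.001
```

View pics/f.png

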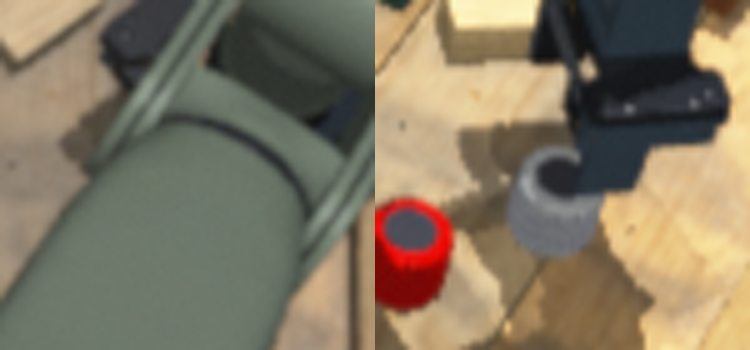

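Run:
```python
from h import *
y=np.array([.767,.641,0]);x=np.array([-.641,.767,0]);t=np.array([570.9,-363.6,66.3])
P=[t+s*y*w+x*u for s in(1,-1) for w in(45.5,59) for u in(-16,16)]
q=proj("scene",P);print(((q-[360,215])*5+[375,0]).round(0))
```

```text
[[575.  93.]
 [523.  97.]
 [570.  76.]
 [518.  80.]
 [615. 213.]
 [561. 217.]
 [621. 232.]
 [567. 236.]]
```

Run:
```python
from h import *
im=np.ascontiguousarray(cams.grab_frame("scene")[:,:,::-1]);x0,y0=330,170
v=cv2.resize(im[y0:y0+110,x0:x0+120],None,fx=6,fy=6,interpolation=cv2.INTER_CUBIC)
y=np.array([.767,.641,0]);x=np.array([-.641,.767,0]);t=np.array([570.9,-363.6,66.3])
def ln(P,c):
    q=np.round((proj("scene",P)-[x0,y0]+.5)*6).astype(np.int32);cv2.polylines(v,[q],True,c,1)
for s in(1,-1): 
    for w in(45.5,59): ln([t+s*y*w+x*u+[0,0,h] for u,h in((-16,0),(16,0),(16,40),(-16,40))],(0,0,255))
ln(cyl(570,-363.3,46,46,26)[:40],(0,255,0));ln(cyl(570,-363.3,0,0,26)[:40],(0,255,0))
cv2.imwrite("pics/g.png",v)
```

```text
(no output)
```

View pics/g.png

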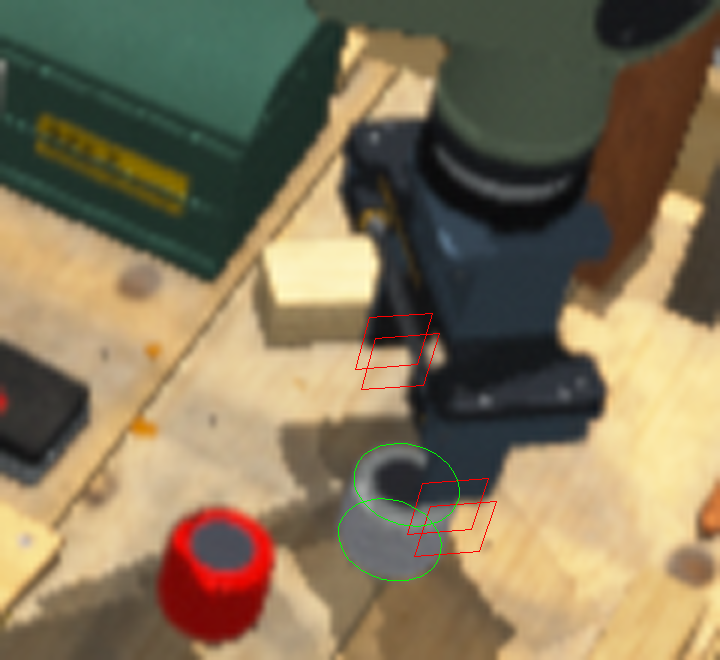

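The open finger tips sit about 20 mm higher than the shut-finger TCP because of the linkage, so they are clear of the cap. I'll descend and close.

Request:
apply_moves:
  plan:
    - {"jaw": 0, "delta_pos": [1, -0.6, 15], "spin": 0}
    - {"jaw": 0, "delta_pos": [1, -0.6, 30], "spin": 0}
    - {"jaw": 0, "delta_pos": [1, -0.6, 45], "spin": 0}
    - {"jaw": 0, "delta_pos": [1, -0.6, 57], "spin": 0}
    - {"jaw": 0, "delta_pos": [1, -0.6, 58], "spin": 0}
    - {"jaw": 0, "delta_pos": [1, -0.6, 58], "spin": 0}
    - {"jaw": 0.3, "delta_pos": [1, -0.6, 58], "spin": 0}
    - {"jaw": 0.4, "delta_pos": [1, -0.6, 58], "spin": 0}
  squeeze: 25

```text
time_s: 4.75
ee_pos: [570.0, -363.3, 8.4]
ee_rot: [179.8, 0.2, 129.9]
force: [-0.4, 0.4, -0.4]
gripper_width: 74.1
```

Request:
apply_moves:
  plan:
    - {"jaw": 0.6, "delta_pos": [0, 0, 0], "spin": 0}
    - {"jaw": 0.8, "delta_pos": [0, 0, 0], "spin": 0}
    - {"jaw": 0.8, "delta_pos": [0, 0, 0], "spin": 0}
    - {"jaw": 0.8, "delta_pos": [0, 0, 0], "spin": 0}
    - {"jaw": 0.8, "delta_pos": [0, 0, 0], "spin": 0}
    - {"jaw": 0.8, "delta_pos": [0, 0, 0], "spin": 0}
    - {"jaw": 0.8, "delta_pos": [0, 0, 0], "spin": 0}
    - {"jaw": 0.8, "delta_pos": [0, 0, 0], "spin": 0}
  squeeze: 35

```text
time_s: 5.75
ee_pos: [569.9, -363.4, 8.6]
ee_rot: [179.8, 0.2, 129.9]
force: [-1.4, -1.3, 2.9]
gripper_width: 49.7
```

```bash
python3 g.py 570 -363.3 160 130
python3 - <<'E'
from h import *
im=np.ascontiguousarray(cams.grab_frame("scene")[:,:,::-1]);x0,y0=350,190
v=cv2.resize(im[y0:y0+100,x0:x0+100],None,fx=6,fy=6,interpolation=cv2.INTER_CUBIC)
cv2.imwrite("pics/i.png",v)
E
```

```text
t 5.75 tcp [ 569.9 -363.4    8.6] [179.84   0.19 129.94] F [-1.4 -1.3  2.9] w 49.7 q [-34.  35.  88.   0.  56. -74.]
delta [  -0.5    0.5 -151.4] spin -0.001
```

View pics/i.png

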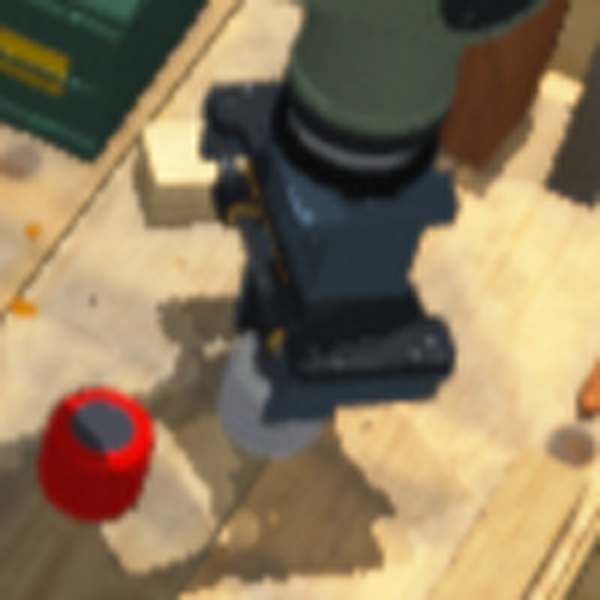

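Request:
apply_moves:
  plan:
    - {"jaw": 0.8, "delta_pos": [0, 0, -10], "spin": 0}
    - {"jaw": 0.8, "delta_pos": [0, 0, -30], "spin": 0}
    - {"jaw": 0.8, "delta_pos": [0, 0, -60], "spin": 0}
    - {"jaw": 0.8, "delta_pos": [0, 0, -90], "spin": 0}
    - {"jaw": 0.8, "delta_pos": [0, 0, -120], "spin": 0}
    - {"jaw": 0.8, "delta_pos": [0, 0, -150], "spin": 0}
    - {"jaw": 0.8, "delta_pos": [0, 0, -160], "spin": 0}
    - {"jaw": 0.8, "delta_pos": [0, 0, -160], "spin": 0}

```text
time_s: 6.8
ee_pos: [569.3, -363.1, 168.6]
ee_rot: [179.8, 0.2, 129.9]
force: [0.5, 0.4, -3.0]
gripper_width: 50.3
```

```bash
python3 g.py 495.4 250.6 170 141
```

```text
t 6.8 tcp [ 569.3 -363.1  168.6] [179.82   0.21 129.94] F [ 0.5  0.4 -3. ] w 50.3 q [-34.  28.  77.   0.  75. -74.]
delta [518.  337.3  -2.3] spin -0.193
```

Request:
apply_moves:
  plan:
    - {"jaw": 0.8, "delta_pos": [30, 20, 0], "spin": -0.02}
    - {"jaw": 0.8, "delta_pos": [80, 52, 0], "spin": -0.04}
    - {"jaw": 0.8, "delta_pos": [130, 85, 0], "spin": -0.06}
    - {"jaw": 0.8, "delta_pos": [180, 117, 0], "spin": -0.08}
    - {"jaw": 0.8, "delta_pos": [230, 150, 0], "spin": -0.1}
    - {"jaw": 0.8, "delta_pos": [280, 182, 0], "spin": -0.13}
    - {"jaw": 0.8, "delta_pos": [330, 215, 0], "spin": -0.16}
    - {"jaw": 0.8, "delta_pos": [380, 247, 0], "spin": -0.193}

```text
time_s: 7.8
ee_pos: [513.4, 88.6, 166.4]
ee_rot: [180.0, 0.1, 141.0]
force: [0.8, 0.0, -2.2]
gripper_width: 50.0
```

```bash
python3 g.py 495.4 250.6 150 141
```

```text
t 7.8 tcp [513.4  88.6 166.4] [1.7997e+02 1.3000e-01 1.4105e+02] F [ 0.8  0.  -2.2] w 50.0 q [  9.  14.  98.  -0.  67. -42.]
delta [115.9 114.7  16.1] spin 0.001
```

Request:
apply_moves:
  plan:
    - {"jaw": 0.8, "delta_pos": [28, 28, 5], "spin": 0}
    - {"jaw": 0.8, "delta_pos": [56, 56, 10], "spin": 0}
    - {"jaw": 0.8, "delta_pos": [84, 83, 15], "spin": 0}
    - {"jaw": 0.8, "delta_pos": [105, 104, 25], "spin": 0}
    - {"jaw": 0.8, "delta_pos": [116, 114.7, 40], "spin": 0}
    - {"jaw": 0.8, "delta_pos": [116, 114.7, 56], "spin": 0}
    - {"jaw": 0.8, "delta_pos": [116, 114.7, 56], "spin": 0}
    - {"jaw": 0.8, "delta_pos": [116, 114.7, 56], "spin": 0}

```text
time_s: 8.8
ee_pos: [495.8, 249.7, 110.2]
ee_rot: [180.0, 0.1, 141.0]
force: [0.5, -0.1, -0.8]
gripper_width: 50.0
```

```bash
python3 g.py 495.4 250.6 75 141
python3 - <<'E'
from h import *
s=env.state();x,y,z=s["ee_pos"]
o=[]
for n,x0,y0 in(("top",160,160),("scene",185,130)):
    im=np.ascontiguousarray(cams.grab_frame(n)[:,:,::-1]);cv2.imwrite(f"pics/j_{n}.png",im)
    v=cv2.resize(im[y0:y0+90,x0:x0+75],None,fx=5,fy=5,interpolation=cv2.INTER_CUBIC)
    def ln(P,c): cv2.polylines(v,[np.round((proj(n,P)-[x0,y0]+.5)*5).astype(np.int32)],True,c,1)
    for h in(z-8.6,z+37.4): ln(cyl(x,y,h,h,26)[:40],(0,255,0))
    ln(box(495.4,250.6,.2,110,18,18)[:4],(0,0,255))
    o.append(v)
cv2.imwrite("pics/j.png",np.hstack(o))
E
```

```text
t 8.8 tcp [495.8 249.7 110.2] [1.7998e+02 1.5000e-01 1.4097e+02] F [ 0.5 -0.1 -0.8] w 50.0 q [ 26.  20.  99.  -0.  61. -25.]
delta [ 0.9  0.4 35.2] spin -0.0
```

View pics/j.png

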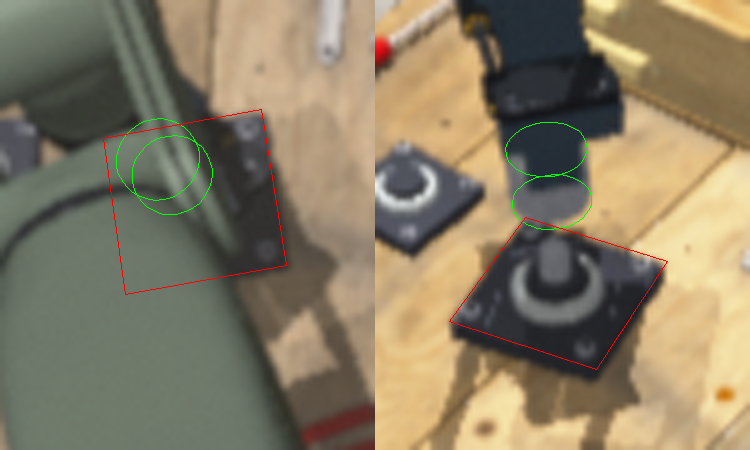

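Request:
apply_moves:
  plan:
    - {"jaw": 0.8, "delta_pos": [1, 0.4, 8], "spin": 0}
    - {"jaw": 0.8, "delta_pos": [1, 0.4, 16], "spin": 0}
    - {"jaw": 0.8, "delta_pos": [1, 0.4, 24], "spin": 0}
    - {"jaw": 0.8, "delta_pos": [1, 0.4, 32], "spin": 0}
    - {"jaw": 0.8, "delta_pos": [1, 0.4, 38], "spin": 0}
    - {"jaw": 0.8, "delta_pos": [1, 0.4, 42], "spin": 0}
    - {"jaw": 0.8, "delta_pos": [1, 0.4, 44], "spin": 0}
    - {"jaw": 0.8, "delta_pos": [1, 0.4, 45], "spin": 0}

```text
time_s: 9.9
ee_pos: [495.8, 251.1, 65.8]
ee_rot: [179.9, 0.2, 141.0]
force: [1.0, 0.7, -1.1]
gripper_width: 50.1
```

```bash
python3 g.py 495.4 250.6 58 141
python3 - <<'E'
from h import *
n="scene";x0,y0=185,130
im=np.ascontiguousarray(cams.grab_frame(n)[:,:,::-1])
cv2.imwrite("pics/k.png",cv2.resize(im[y0:y0+80,x0:x0+75],None,fx=7,fy=7,interpolation=cv2.INTER_CUBIC))
E
```

```text
t 9.9 tcp [495.8 251.1  65.8] [1.7989e+02 1.7000e-01 1.4098e+02] F [ 1.   0.7 -1.1] w 50.1 q [ 26.  22. 102.  -0.  55. -25.]
delta [ 0.  -0.6  7.8] spin -0.0
```

View pics/k.png

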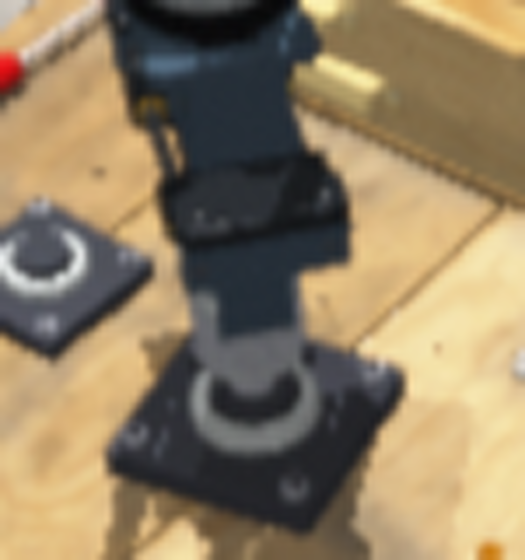

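The collar covers the spindle tip and is roughly centred on the boss ring (about 250 against 254 in the crop), with no contact force. I'll continue down onto the pin.

Request:
apply_moves:
  plan:
    - {"jaw": 0.8, "delta_pos": [0, 0, 1], "spin": 0}
    - {"jaw": 0.8, "delta_pos": [0, 0, 2.5], "spin": 0}
    - {"jaw": 0.8, "delta_pos": [0, 0, 4], "spin": 0}
    - {"jaw": 0.8, "delta_pos": [0, 0, 5.5], "spin": 0}
    - {"jaw": 0.8, "delta_pos": [0, 0, 7], "spin": 0}
    - {"jaw": 0.8, "delta_pos": [0, 0, 8.5], "spin": 0}
    - {"jaw": 0.8, "delta_pos": [0, 0, 10], "spin": 0}
    - {"jaw": 0.8, "delta_pos": [0, 0, 10], "spin": 0}

```text
time_s: 10.95
ee_pos: [495.6, 251.0, 55.6]
ee_rot: [179.9, 0.2, 141.0]
force: [-0.4, 0.7, -2.1]
gripper_width: 49.9
```

```bash
python3 g.py 495.4 250.6 58 141
```

```text
t 10.95 tcp [495.6 251.   55.6] [1.7992e+02 1.6000e-01 1.4099e+02] F [-0.4  0.7 -2.1] w 49.9 q [ 26.  23. 103.  -0.  54. -25.]
delta [-0.1 -0.5 -2.4] spin -0.0
```

Request:
apply_moves:
  plan:
    - {"jaw": 0.8, "delta_pos": [0, 0, 0.5], "spin": 0}
    - {"jaw": 0.8, "delta_pos": [0, 0, 1], "spin": 0}
    - {"jaw": 0.8, "delta_pos": [0, 0, 1.5], "spin": 0}
    - {"jaw": 0.8, "delta_pos": [0, 0, 2], "spin": 0}
    - {"jaw": 0.8, "delta_pos": [0, 0, 2.5], "spin": 0}
    - {"jaw": 0.8, "delta_pos": [0, 0, 3], "spin": 0}
    - {"jaw": 0.8, "delta_pos": [0, 0, 3], "spin": 0}
    - {"jaw": 0.8, "delta_pos": [0, 0, 3], "spin": 0}

```text
time_s: 11.95
ee_pos: [495.7, 251.0, 52.6]
ee_rot: [179.9, 0.2, 141.0]
force: [0.2, 0.2, -1.8]
gripper_width: 49.8
```

Request:
apply_moves:
  plan:
    - {"jaw": 0.8, "delta_pos": [0, 0, 1], "spin": 0}
    - {"jaw": 0.8, "delta_pos": [0, 0, 2], "spin": 0}
    - {"jaw": 0.8, "delta_pos": [0, 0, 3], "spin": 0}
    - {"jaw": 0.8, "delta_pos": [0, 0, 4], "spin": 0}
    - {"jaw": 0.8, "delta_pos": [0, 0, 5], "spin": 0}
    - {"jaw": 0.8, "delta_pos": [0, 0, 5], "spin": 0}
    - {"jaw": 0.8, "delta_pos": [0, 0, 5], "spin": 0}
    - {"jaw": 0.8, "delta_pos": [0, 0, 5], "spin": 0}

```text
time_s: 12.95
ee_pos: [495.7, 251.0, 47.7]
ee_rot: [179.9, 0.2, 141.0]
force: [-0.2, 0.0, -1.6]
gripper_width: 50.0
```

```bash
python3 g.py 495.4 250.6 44.6 141
python3 - <<'E'
from h import *
n="scene";x0,y0=185,130
im=np.ascontiguousarray(cams.grab_frame(n)[:,:,::-1])
cv2.imwrite("pics/l.png",cv2.resize(im[y0:y0+80,x0:x0+75],None,fx=7,fy=7,interpolation=cv2.INTER_CUBIC))
E
```

```text
t 12.95 tcp [495.7 251.   47.7] [1.7991e+02 1.7000e-01 1.4098e+02] F [-0.2  0.  -1.6] w 50.0 q [ 26.  24. 103.  -0.  53. -25.]
delta [ 0.  -0.5  3.1] spin -0.0
```

View pics/l.png

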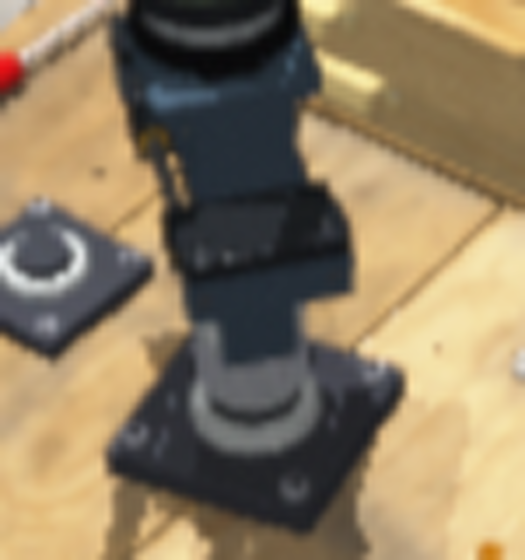

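No resistance on passing the pin height, so the keyways seem to have lined up at once. I'll continue down to the sleeve and watch the force.

Request:
apply_moves:
  plan:
    - {"jaw": 0.8, "delta_pos": [0, 0, 1], "spin": 0}
    - {"jaw": 0.8, "delta_pos": [0, 0, 2], "spin": 0}
    - {"jaw": 0.8, "delta_pos": [0, 0, 3], "spin": 0}
    - {"jaw": 0.8, "delta_pos": [0, 0, 4], "spin": 0}
    - {"jaw": 0.8, "delta_pos": [0, 0, 5], "spin": 0}
    - {"jaw": 0.8, "delta_pos": [0, 0, 6], "spin": 0}
    - {"jaw": 0.8, "delta_pos": [0, 0, 6], "spin": 0}
    - {"jaw": 0.8, "delta_pos": [0, 0, 6], "spin": 0}
  squeeze: 45

```text
time_s: 14.0
ee_pos: [495.8, 251.0, 41.9]
ee_rot: [179.9, 0.2, 141.0]
force: [-1.3, -1.2, 4.6]
gripper_width: 50.0
```

Request:
apply_moves:
  plan:
    - {"jaw": 0.8, "delta_pos": [0, 0, 1], "spin": 0}
    - {"jaw": 0.8, "delta_pos": [0, 0, 2], "spin": 0}
    - {"jaw": 0.8, "delta_pos": [0, 0, 3], "spin": 0}
    - {"jaw": 0.8, "delta_pos": [0, 0, 4], "spin": 0}
    - {"jaw": 0.8, "delta_pos": [0, 0, 5], "spin": 0}
    - {"jaw": 0.8, "delta_pos": [0, 0, 5.5], "spin": 0}
    - {"jaw": 0.8, "delta_pos": [0, 0, 5.5], "spin": 0}
    - {"jaw": 0.8, "delta_pos": [0, 0, 5.5], "spin": 0}

```text
time_s: 15.0
ee_pos: [495.8, 251.0, 36.8]
ee_rot: [179.9, 0.2, 141.0]
force: [-2.0, -2.2, 7.8]
gripper_width: 49.8
```

Request:
apply_moves:
  plan:
    - {"jaw": 0.8, "delta_pos": [0, 0, 0.4], "spin": 0}
    - {"jaw": 0.8, "delta_pos": [0, 0, 0.8], "spin": 0}
    - {"jaw": 0.8, "delta_pos": [0, 0, 1.2], "spin": 0}
    - {"jaw": 0.8, "delta_pos": [0, 0, 1.6], "spin": 0}
    - {"jaw": 0.8, "delta_pos": [0, 0, 1.6], "spin": 0}
    - {"jaw": 0.8, "delta_pos": [0, 0, 1.6], "spin": 0}
    - {"jaw": 0.8, "delta_pos": [0, 0, 1.6], "spin": 0}
    - {"jaw": 0.8, "delta_pos": [0, 0, 1.6], "spin": 0}

```text
time_s: 16.0
ee_pos: [495.8, 251.0, 36.5]
ee_rot: [179.9, 0.2, 141.0]
force: [-4.4, -2.1, 11.9]
gripper_width: 50.0
```

```bash
python3 g.py 495.4 250.6 36.6 141
python3 - <<'E'
from h import *
n="scene";x0,y0=185,130
im=np.ascontiguousarray(cams.grab_frame(n)[:,:,::-1])
cv2.imwrite("pics/m.png",cv2.resize(im[y0:y0+80,x0:x0+75],None,fx=7,fy=7,interpolation=cv2.INTER_CUBIC))
cv2.imwrite("pics/mf.png",im)
E
```

```text
t 16.0 tcp [495.8 251.   36.5] [179.87   0.19 140.99] F [-4.4 -2.1 11.9] w 50.0 q [ 26.  24. 104.  -0.  51. -25.]
delta [ 0.1 -0.6 -0.1] spin -0.0
```

View pics/m.png

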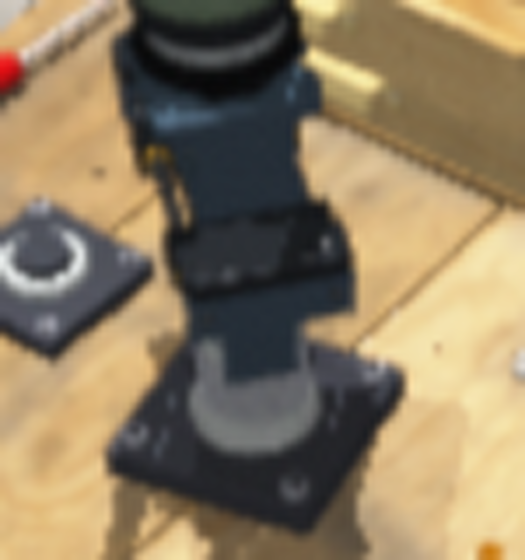

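Request:
apply_moves:
  plan:
    - {"jaw": 0.8, "delta_pos": [0, 0, 1.5], "spin": 0}
    - {"jaw": 0.8, "delta_pos": [0, 0, 2.5], "spin": 0}
    - {"jaw": 0.8, "delta_pos": [0, 0, 2.5], "spin": 0}
    - {"jaw": 0.8, "delta_pos": [0, 0, 2.5], "spin": 0}
    - {"jaw": 0.8, "delta_pos": [0, 0, 2.5], "spin": 0}
    - {"jaw": 0.8, "delta_pos": [0, 0, 2.5], "spin": 0}
    - {"jaw": 0.8, "delta_pos": [0, 0, 2.5], "spin": 0}
    - {"jaw": 0.8, "delta_pos": [0, 0, 2.5], "spin": 0}

```text
time_s: 17.05
ee_pos: [495.9, 251.1, 36.5]
ee_rot: [179.8, 0.2, 141.0]
force: [-4.8, -2.2, 20.1]
gripper_width: 50.0
```

View pics/mf.png

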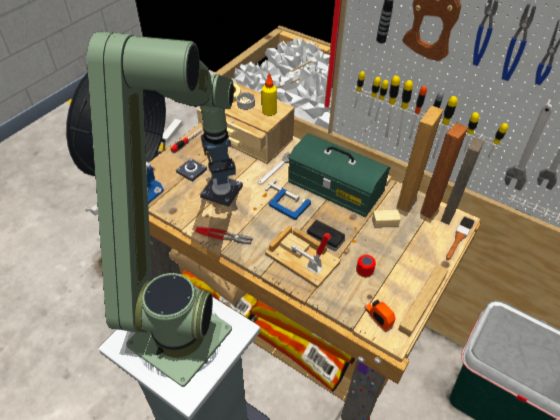

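The TCP stays at z 36.5 while the force rises to 20 N, so this is the solid seat. The picture shows the bystanders where they lay: sanding block (325,233), C-clamp (290,203), tape measure (380,314). I'm handing in.

```bash
python3 -c "
from workcell import env
print(env.job_done()); s=env.state(); print(s['ee_pos'],s['force'],s['gripper_width'])"
```

```text
the job is handed in; nothing more can be done
None
the job is handed in; nothing more can be done
```

The collar is on the larger mandrel, fully home against the spring and still gripped and pressed down. I handed it in at about 17 s. No verdict was reported.

- **What I did:** I picked up the bright metal collar, not the red look-alike. I turned it about 11° on the way to match the pin angle I had read in the pictures. The keyways passed the pin at the first try, with no resistance, so no turning search was needed.
- **Sleeve and seat:** The upward force first showed at about the sleeve's height and grew as I pushed on. The tool then stopped at z 36.5 mm, against 36.6 mm expected for the seat. It stayed there while the force rose from 12 to 20 N, which fits the solid stop.
- **Pictures:** The last close view showed no gap between collar and boss. The sanding block, C-clamp and tape measure look unmoved.
- **What disagreed:**
  - The gripper read 50 mm across the 52 mm collar throughout.
  - The open finger tips sat about 20 mm higher than the tool position suggests.
- **Not checked:** I could not read the sleeve's travel directly. The state could no longer be read after the hand-in.

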